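Tip the hair slides out of the flip-top box

TASK

Lift the mint flip-top box from its sloping stand and turn it upside down low over the top tier of the white stacking tray, so that its lid swings open and all four steel hair slides spill into that tier. Then lay the empty box back in its stand just as it was, with the lid shut, and leave the other things on the ledge where they are.

Things in the scene. Friction and masses are not known exactly. Their poses are not given: they have to be found in the camera images.
- box: mint flip-top box, 36 (x) by 48 (y) by 100 (z) mm, walls and floor 3 mm, 80 g empty; mouth at +z under the coral lid; -x is its front (paper label). Origin: centre of its bottom's outside. It starts with its back (+x) on the stand's slope and its bottom on the toe lip: z leans 60 degrees from vertical, rising away from the stand's front; its front looks up, 30 degrees from straight up
- box_mouth (a point): centre of the box's mouth, on its z axis 100 mm from the bottom
- box_mid (a point): middle of the box's inside, on its z axis 50 mm from the bottom. The box can be gripped across its 48 mm width (y), square to its front face (tool tilted 30 degrees), best 30 to 40 mm from the bottom, clear of the lid's swing
- flip_lid (a joint): angle of the coral lid (36 x 48 x 4 mm, 18 g): 0 shut, up to 1.9 rad open. Hinged along the mouth's front (-x) edge, it swings freely with no catch or spring and hangs by gravity: shut in the stand, with the box upright, or level with its front up; open once the mouth points below level; it falls shut again as the box is turned back
- slide0: one of four identical steel hair slides, a bar 48 (x) by 13 (y) by 5 (z) mm, 12 g, starting inside the flip-top box with its long axis along the box's z; origin at the centre of its 48 x 13 underside
- slide1: one of four identical steel hair slides, a bar 48 (x) by 13 (y) by 5 (z) mm, 12 g, starting inside the flip-top box with its long axis along the box's z; origin at the centre of its 48 x 13 underside
- slide2: one of four identical steel hair slides, a bar 48 (x) by 13 (y) by 5 (z) mm, 12 g, starting inside the flip-top box with its long axis along the box's z; origin at the centre of its 48 x 13 underside
- slide3: one of four identical steel hair slides, a bar 48 (x) by 13 (y) by 5 (z) mm, 12 g, starting inside the flip-top box with its long axis along the box's z; origin at the centre of its 48 x 13 underside
- stand: fixed white-painted lectern-like stand, base 105 (x) by 70 (y) mm; origin at its underside, 2 mm from the base's centre to -x; front (-x) roughly towards the robot. Its slope, 44 mm wide, 85 mm long, faces up and to -x, rising to +x at 30 degrees from level; a toe lip at its foot stands 14 mm proud. Narrower than the box, so fingers pass on both sides
- stand_seat (a point): middle of the corner line where slope and toe lip meet: 30 mm to -x of the stand's origin and 26 mm above the ledge. The seated box's origin lies 18 mm from here, square out from the slope (-9 mm in the stand's x, +15.6 mm in z)
- tray: fixed white plastic three-tier stacking tray, 150 (x) by 200 (y) by 122 (z, top rim) mm, walls 5 mm; origin at the centre of its underside
- tray_top (a point): centre of the inner floor of the top tier, 89 mm above the ledge; the tier is empty and open above, 140 (x) by 190 (y) mm inside, its walls rise 33 mm above this floor
- egg_cup: white ceramic egg cup, bystander, 46 mm across, 55 mm tall, standing; origin at its underside's centre
- lipstick: red plastic lipstick tube, bystander, 20 mm across, 75 mm tall, standing; origin at its underside's centre
- clip: tortoiseshell acrylic hair clip, bystander, 85 (x) by 22 by 14 mm, lying; origin at its underside's centre
- jar: blue ceramic cream jar with a white cap, bystander, 52 mm across, 45 mm tall; origin at its underside's centre
- case: black silicone headband case, bystander, a round case 132 mm across, 36 mm tall; origin at its underside's centre
- brush: hand brush lying on the ledge along its x, bristles to +x, bystander
Things that resemble listed ones, but are neither listed nor needed, are in the scene too. There is more than one size of the box; the one meant has the size given above.

How it is judged:
On the way, in this order (a step that is already met when the one before it is completed fails the run):
1. the box is lifted clear of its stand with the slides still inside (distance between box and stand_seat above 0.1 m and angle between box's own z axis and vertical below 2 rad and distance between each of slide0, slide1, slide2, slide3 and box_mid below 0.06 m), for 0.1 s.
2. the box is held mouth down, its mouth low over the tray's top tier, and its lid has swung open (angle between box's own z axis and vertical above 2.15 rad and value of joint flip_lid above 0.4 rad and x of box_mouth in the frame of tray_top between -0.09 and 0.09 m and y of box_mouth in the frame of tray_top between -0.115 and 0.115 m and z of box_mouth in the frame of tray_top below 0.16 m), for 0.2 s.
At the end, for the whole second after the job is handed in: all four slides rest inside the tray's top tier, below its rim; the box rests on its back in the stand, front up, bottom at the toe lip (within 20 mm along the slope, 12 mm sideways, 0.17 rad of its first lean, 0.2 rad of yaw), lid shut (under 0.15 rad) (x of slide0 in the frame of tray_top between -0.068 and 0.068 m and y of slide0 in the frame of tray_top between -0.093 and 0.093 m and z of slide0 in the frame of tray_top between -0.01 and 0.033 m and linear speed of each of slide0, slide1, slide2, slide3, box below 0.02 m/s and x of slide1 in the frame of tray_top between -0.068 and 0.068 m and y of slide1 in the frame of tray_top between -0.093 and 0.093 m and z of slide1 in the frame of tray_top between -0.01 and 0.033 m and x of slide2 in the frame of tray_top between -0.068 and 0.068 m and y of slide2 in the frame of tray_top between -0.093 and 0.093 m and z of slide2 in the frame of tray_top between -0.01 and 0.033 m and x of slide3 in the frame of tray_top between -0.068 and 0.068 m and y of slide3 in the frame of tray_top between -0.093 and 0.093 m and z of slide3 in the frame of tray_top between -0.01 and 0.033 m and distance between box and stand_seat below 0.03 m and y of box in the frame of stand between -0.012 and 0.012 m and angle between box's own z axis and vertical between 0.87 and 1.22 rad and angle between box's own x axis and vertical above 2.35 rad and angle between the y axis of box and the y axis of stand, either way round below 0.2 rad and value of joint flip_lid below 0.15 rad); the robot touches nothing.
It fails at once if a bystander is pushed or carried more than 20 mm (distance of any of egg_cup, lipstick, jar, clip, case, brush from where it was at the start of the episode above 0.02 m).
It fails at once if the egg cup, lipstick or jar is tipped over (angle between any of egg_cup, lipstick, jar's own z axis and vertical above 0.5 rad).
It also fails if it takes over 72 s, if anything falls off the work surface, if the arm or the gripper's body presses on something with over 40 N, if the wrist force passes 120 N, or if a joint passes its speed limit or range.

ROBOT

A 6-joint arm with a two-finger parallel gripper is mounted at the origin on the work surface. World frame = base frame: x ahead of the robot, y to its left, z up, the work surface at z = 0. Lengths are in m, angles in rad, forces in N, time in s.
With the tool pointing down it reaches from about 0.35 to 0.85 m from the base axis. Payload 8.1 kg.
Tool frame: the origin (TCP) lies at the very end of the fingers, on their centre line; the grasp point (between the pads) lies 19 mm behind it; z points along the fingers, y is the direction in which the jaws open and shut (so a half turn about z gives the same grasp; the last joint's range is limited). The gripper opens to 93 mm and grips with 3 to 60 N. Pads are 15 mm wide; open, the fingers measure 128 mm over their backs; the gripper's body (75 mm by 188 mm) begins 65 mm behind the grasp point.
Start: joints at [1.032, 0.13, 1.488, -0, 1.523, -0.085], TCP at [0.263, 0.539, 0.192] pointing down, gripper open.
Joint ranges: [-2.96, 2.96], [-0.89, 2.26], [0.02, 2.5], [-1.34, 4.48], [0, 2.73], [-2.66, 2.66]. Speed limits (rad/s): [2.39, 2.39, 2.79, 3.14, 3.14, 3.14].

INTERFACE

Orientations are given as a rotation vector (axis times angle).
In Python, from plant import robot gives the robot as it stands.
- The arm moves only by the shell command python3 -m inch 'ROWS' [FORCE]. ROWS is JSON, a list that holds one entry, the list of rows, each a list of 7 numbers: the shift along the tool's x, y, z in cm, then the turn, a rotation vector about the tool's x, y, z in degrees, then the gripper command: -1 is fully open, 1 is shut, values between are in proportion. A call has 1 to 5 rows; each row shifts and turns the commanded pose from where the row before left it, along the tool's axes as they then stand; what a row does not reach is not made up. A row lasts 1/10 s, in which the tool goes at most 50 mm and 8.59 degrees, less where a joint would pass 70% of its speed; a pose out of reach is approached as far as the arm can. A call with a gripper value outside its range is refused whole. The fingers move at their own pace and stop on an object; FORCE is the grip in N (left out, the last holds). Time passes only in rows, so rows that do not move let the fingers close. It gives the time, the measured TCP pose, the force and the opening at its end, in the units of the state.
- robot.read_state(): the state, without advancing time (a new reading comes with each control period).
- robot.read_camera(name): name is "scene" or "top" or "wrist"; returns a dict with "image" (400x640x3 uint8, blue, green, red), "K" (3x3 intrinsics, pixels), "distortion" ([k1, k2, p1, p2, k3] as OpenCV has them; the pictures are not rectified), "R" (3x3) and "t" (3): a world point X has camera coordinates R X + t; the wrist camera has in their place "tool_from_camera" (4x4, takes a point from camera to tool coordinates, whose origin is the TCP and whose axes are the flange's). Camera axes: x right, y down, z forward; pixel columns grow to the right and rows downward; lengths in m; the calibration is good to about 2 mm. A picture is of the moment at which its call begins: read the wrist's pose just before it. There is no depth.
- robot.close_job(): hands the job in, once; it reports no verdict.
The state is a dict: "t": time; "q": joint angles; "dq": joint speeds; "joint_torque": joint torques, N m; "tool_pos": TCP position; "orientation": TCP orientation; "force": force on the tool from outside, world axes, zero at the start; "wrist_torque": the same for the moment, N m; "opening": finger opening in m.
Only numpy, scipy, OpenCV 4.12 (cv2) and the standard library are available. Lean on these libraries where they do the work, as an engineer would, in place of code of your own. Each camera call takes 0.05 s, during which the arm holds its last target. There are 200 camera calls.

## Working session

There is one attempt and no reset: what is moved stays moved. The work goes in short steps, Python scripts to look and compute and a shell command to move; the robot and the scene stay as the last step left them, time stands still between calls to the robot, and variables do not carry over. Pictures are saved under pics/ and viewed, about 8 in all and at most 12, crops included, and the job is handed in when it is done.

```bash
mkdir -p pics; ls; python3 - <<'E'
from plant import robot
import cv2,numpy as np
s=robot.read_state();print(s['t'],s['tool_pos'],s['orientation'],s['opening'])
for n in("scene","top"):
    c=robot.read_camera(n);cv2.imwrite(f"pics/{n}0.png",c["image"]);print(n,c["K"],c["distortion"],c["R"],c["t"])
E
```

```text
pics
0.0 [0.26269833 0.53876945 0.19052127] [-7.06590908e-01 -3.06053365e+00  2.66441576e-03] 0.09297033104029129
scene [[384.2601651    0.         319.81437576]
 [  0.         384.2601651  199.833779  ]
 [  0.           0.           1.        ]] [-0.01487524  0.          0.          0.          0.        ] [[-0.4122319   0.91104744 -0.00757755]
 [ 0.57301223  0.25279318 -0.77958488]
 [-0.70832326 -0.32571179 -0.62625074]] [ 0.13871989 -0.27008705  1.46899623]
top [[489.32668294   0.         326.65578403]
 [  0.         489.32668294 196.6373526 ]
 [  0.           0.           1.        ]] [-0.03520149  0.          0.          0.          0.        ] [[ 0.0281616  -0.99928168  0.0253585 ]
 [-0.97990468 -0.03260922 -0.19678277]
 [ 0.19746834 -0.01930719 -0.98011912]] [0.06250321 0.55625463 1.17122072]
```

View pics/scene0.png

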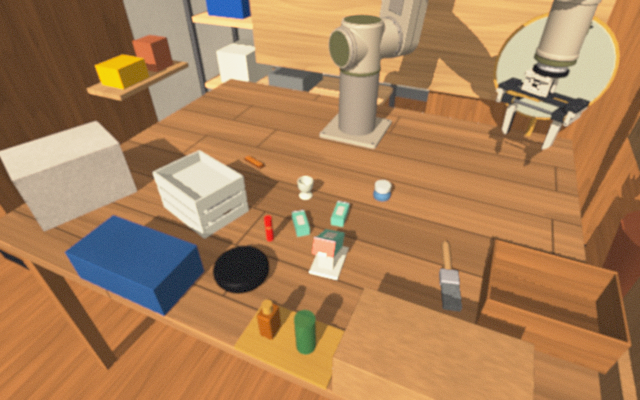

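View pics/top0.png

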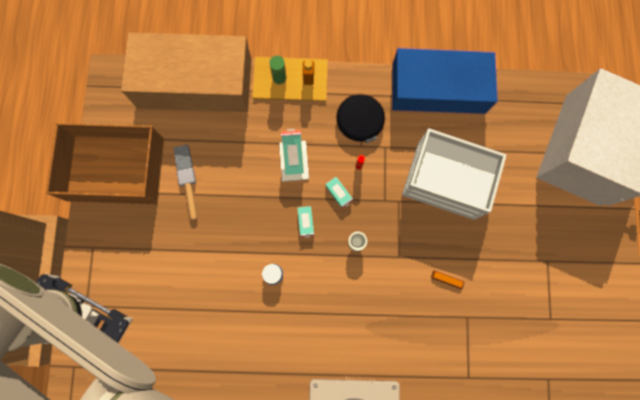

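Scene: the coral-lidded box is in the stand, at about (292,155) in the top view. The tray is at (455,173). The two mint boxes lying flat at (306,221) and (339,192) are decoys. Next I'll measure the stand and tray.

```bash
cat > h.py <<'E'
from plant import robot
import cv2,numpy as np
from scipy.spatial.transform import Rotation as R
def cast(c,px,z):
    p=cv2.undistortPoints(np.array(px,float).reshape(-1,1,2),c["K"],np.array(c["distortion"])).reshape(-1,2)
    d=np.c_[p,np.ones(len(p))]@c["R"]; o=-c["R"].T@c["t"]
    return o+d*((np.broadcast_to(z,len(p))-o[2])/d[:,2])[:,None]
E
python3 - <<'E'
from h import *
c=robot.read_camera("top");im=c["image"]
h=cv2.cvtColor(im,cv2.COLOR_BGR2HSV)
a=cv2.resize(im[115:195,265:325],None,fx=6,fy=6,interpolation=cv2.INTER_CUBIC)
b=cv2.resize(im[120:225,395:515],None,fx=3.5,fy=3.5,interpolation=cv2.INTER_CUBIC)
H=max(a.shape[0],b.shape[0]);o=np.zeros((H,a.shape[1]+b.shape[1],3),np.uint8);o[:a.shape[0],:a.shape[1]]=a;o[:b.shape[0],a.shape[1]:]=b
print(a.shape,b.shape)
cv2.imwrite("pics/crop1.png",o)
m=cv2.inRange(h,(65,60,60),(95,255,255))
for k in cv2.findContours(m,0,2)[0]:
    if cv2.contourArea(k)>80: print(cv2.minAreaRect(k),cv2.boxPoints(cv2.minAreaRect(k)).round(1).tolist())
E
```

```text
(480, 360, 3) (368, 420, 3)
((304.95123291015625, 220.06097412109375), (26.393136978149414, 12.699625968933105), 83.6598129272461) [[297.20001220703125, 207.60000610351562], [309.79998779296875, 206.1999969482422], [312.70001220703125, 232.5], [300.1000061035156, 233.89999389648438]]
((337.8800048828125, 191.33998107910156), (25.60000228881836, 13.40000057220459), 53.13010025024414) [[324.79998779296875, 185.10000610351562], [335.6000061035156, 177.10000610351562], [350.8999938964844, 197.60000610351562], [340.20001220703125, 205.60000610351562]]
((292.5058898925781, 154.57647705078125), (37.734683990478516, 17.48680305480957), 85.60128784179688) [[282.29998779296875, 136.39999389648438], [299.79998779296875, 135.10000610351562], [302.70001220703125, 172.6999969482422], [285.20001220703125, 174.10000610351562]]
```

View pics/crop1.png

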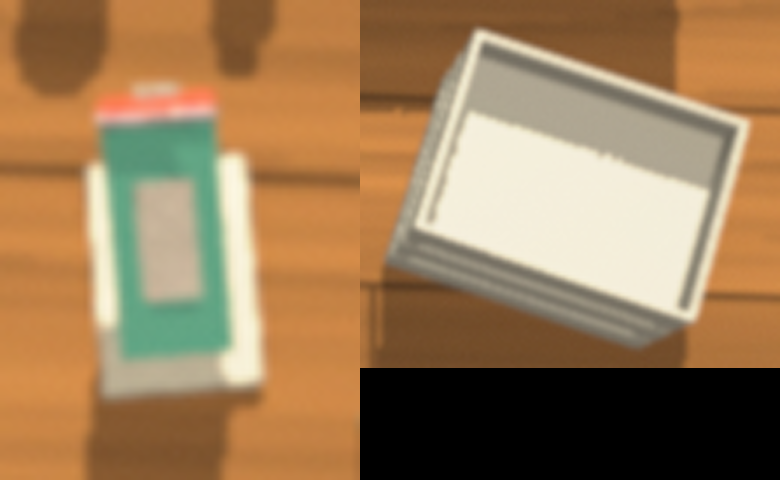

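```bash
python3 - <<'E'
from h import *
c=robot.read_camera("top")
P=cast(c,[(285.2,174.3),(303.3,173.1),(281.6,135.0),(300.9,134.4)],[.0572,.0572,.1072,.1072]);print(P.round(4))
lo=P[:2].mean(0);hi=P[2:].mean(0);ax=(hi-lo)[:2];yaw=np.arctan2(ax[1],ax[0]);print("lo,hi",lo,hi,"len",np.linalg.norm(hi-lo),"w",np.linalg.norm(P[0]-P[1]),np.linalg.norm(P[2]-P[3]),"yaw",np.degrees(yaw), "yaw lo", np.degrees(np.arctan2(*(P[0]-P[1])[:2]*[-1,1])),np.degrees(np.arctan2(*(P[2]-P[3])[:2]*[-1,1])))
T=cast(c,[(428,128),(506.2,154.8),(490,211.8),(410.6,185)],.122);print(T.round(3),T.mean(0),[np.linalg.norm(T[i]-T[i-1]).round(3) for i in range(4)])
for n,p,z in[("egg",(357,240),.055),("lip",(360,161),.075),("jar",(272,273),.045),("case",(361,117),.036),("dec1",(305,220),.03),("dec2",(338,191),.03)]:print(n,cast(c,[p],z).round(3))
s=robot.read_state();M=R.from_rotvec(s['orientation']).as_matrix();print(M.round(3))
w=robot.read_camera("wrist");print(w["tool_from_camera"])
E
```

```text
[[0.6074 0.1856 0.0572]
 [0.6121 0.1402 0.0572]
 [0.6939 0.1954 0.1072]
 [0.6972 0.1482 0.1072]]
lo,hi [0.60972536 0.16286369 0.0572    ] [0.69556607 0.17182744 0.1072    ] len 0.09974455469293772 w 0.04563276027967138 0.04733193213415695 yaw 5.961400775157068 yaw lo 5.876390769916812 3.931772020637092
[[ 0.72  -0.163  0.122]
 [ 0.659 -0.354  0.122]
 [ 0.517 -0.309  0.122]
 [ 0.575 -0.119  0.122]] [ 0.61790127 -0.23616696  0.122     ] [np.float64(0.151), np.float64(0.201), np.float64(0.15), np.float64(0.199)]
egg [[0.447 0.002 0.055]]
lip [[ 0.644 -0.001  0.075]]
jar [[0.361 0.208 0.045]]
case [[ 0.775 -0.005  0.036]]
dec1 [[0.497 0.132 0.03 ]]
dec2 [[0.575 0.05  0.03 ]]
[[-0.899  0.438 -0.001]
 [ 0.438  0.899 -0.001]
 [ 0.    -0.001 -1.   ]]
[[-3.61078698e-04 -9.66971746e-01 -2.54883332e-01  7.06003475e-02]
 [ 9.99999929e-01 -3.20623403e-04 -2.00267709e-04  5.45708374e-04]
 [ 1.11931654e-04 -2.54883386e-01  9.66971792e-01 -1.94270781e-01]
 [ 0.00000000e+00  0.00000000e+00  0.00000000e+00  1.00000000e+00]]
```

```bash
cat >> h.py <<'E'
yaw=np.radians(5.6); u=np.array([np.cos(yaw),np.sin(yaw),0]); v=np.array([-np.sin(yaw),np.cos(yaw),0]); k=np.array([0,0,1.])
bo=np.array([.6187,.1637,.0416]); bz=.866*u+.5*k; bx=.5*u-.866*k
RG=np.c_[-bz,v,bx]                      # grasp orientation (tool y = box y, tool z = box x)
def G(back=0,along=.035): return bo+along*bz+(.019-back)*bx
def to(p,Rt=None):
    s=robot.read_state();M=R.from_rotvec(s['orientation'])
    print("t%.1f"%s['t'],"pos",s['tool_pos'].round(4),"q",np.round(s['q'],2),"F",np.round(s['force'],1),"open %.4f"%s['opening'])
    print("shift cm",(M.inv().apply(p-s['tool_pos'])*100).round(2),"rot deg",None if Rt is None else np.degrees((M.inv()*R.from_matrix(Rt)).as_rotvec()).round(1))
E
python3 -c "
from h import *
print(G(0),G(.1)); to(G(.1)+[0,0,.05],RG)"
```

```text
[0.65832    0.16758478 0.042646  ] [0.60855863 0.16270563 0.129246  ]
t0.2 pos [0.2629 0.539  0.191 ] q [ 1.03  0.13  1.49 -0.    1.52 -0.09] F [ 0.9 -0.2 -0.3] open 0.0931
shift cm [-47.57 -18.67   1.19] rot deg [ -8.3 -29.2 -30.9]
```

```bash
for i in 1 2 3; do python3 -m inch '[[[-3.2,-1.25,0.08,0,0,0,-0.5],[-3.2,-1.25,0.08,0,0,0,-0.5],[-3.2,-1.25,0.08,0,0,0,-0.5],[-3.2,-1.25,0.08,0,0,0,-0.5],[-3.2,-1.25,0.08,0,0,0,-0.5]]]'; done
for i in 1 2; do python3 -m inch '[[[0,0,0,-1.4,-4.9,-5.2,-0.5],[0,0,0,-1.4,-4.9,-5.2,-0.5],[0,0,0,-1.4,-4.9,-5.2,-0.5]]]'; done
python3 -c "
from h import *
to(G(.1),RG)"
```

```text
t: 0.75
tool_pos: [0.3801, 0.4119, 0.1874]
orientation: [-0.706, -3.061, 0.0]
force: [0.3, -0.1, -0.0]
opening: 0.0699
t: 1.25
tool_pos: [0.4966, 0.2855, 0.1835]
orientation: [-0.707, -3.061, 0.0]
force: [0.3, 0.4, -0.1]
opening: 0.07
t: 1.75
tool_pos: [0.613, 0.1592, 0.1793]
orientation: [-0.707, -3.061, 0.0]
force: [0.1, 0.2, 0.1]
opening: 0.0697
t: 2.05
tool_pos: [0.6128, 0.1601, 0.179]
orientation: [0.254, 2.862, 0.019]
force: [-0.3, 0.0, 0.4]
opening: 0.0699
t: 2.35
tool_pos: [0.6122, 0.1608, 0.18]
orientation: [-0.141, 2.607, 0.036]
force: [0.2, 0.1, -0.2]
opening: 0.0696
t2.4 pos [0.6122 0.1608 0.18  ] q [ 0.21 -0.3   2.02 -0.07  0.9  -1.44] F [ 0.2  0.1 -0.2] open 0.0696
shift cm [2.87 0.24 4.2 ] rot deg [0.2 0.4 0.6]
```

```bash
python3 -m inch '[[[1.0,0.08,1.4,0,0,0,-0.5],[1.0,0.08,1.4,0,0.4,0.6,-0.5],[0.9,0.08,1.4,0,0,0,-0.5],[0,0,0,0,0,0,-0.5]]]'
python3 - <<'E'
from h import *
s=robot.read_state();M=R.from_rotvec(s['orientation']).as_matrix();w=robot.read_camera("wrist");im=w["image"].copy()
cv2.imwrite("pics/w1.png",im)
T=w["tool_from_camera"]
# project predicted box front corners
n=-bx
Q=[bo+.018*n+sy*.024*v+a*bz for a in(0,.1) for sy in(-1,1)]+[bo+.018*n+a*bz for a in (0,.05,.1)]
C=[np.linalg.inv(T)@np.r_[M.T@(q-s['tool_pos']),1] for q in Q]
px=cv2.projectPoints(np.array(C)[:,:3],np.zeros(3),np.zeros(3),w["K"],np.array(w["distortion"]))[0][:,0]
print(px.round(1))
for p in px: cv2.circle(im,tuple(int(x) for x in p),3,(0,0,255),-1)
cv2.imwrite("pics/w1.png",im)
to(G(0),RG)
E
```

```text
t: 2.75
tool_pos: [0.606, 0.162, 0.1247]
orientation: [-0.122, 2.625, 0.039]
force: [-1.0, -0.7, 0.6]
opening: 0.0698Traceback (most recent call last):
  File "<stdin>", line 9, in <module>
cv2.error: OpenCV(4.12.0) /io/opencv/modules/calib3d/src/calibration_base.cpp:1490: error: (-215:Assertion failed) npoints >= 0 && (depth == CV_32F || depth == CV_64F) in function 'projectPoints'
```

View pics/w1.png

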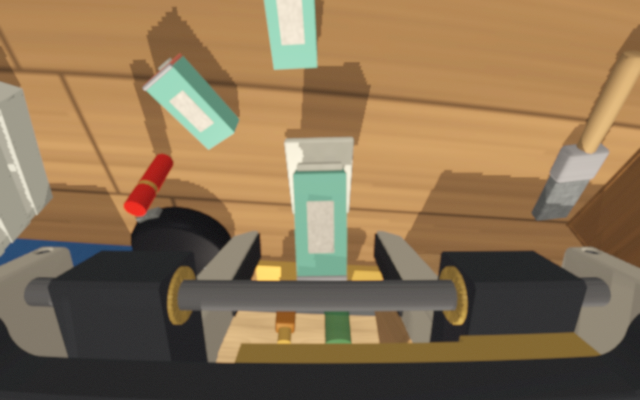

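The box sits centred between the fingers: its bottom front edge is at about (294–347,171) and its mouth edge at about (295–347,276). I'll check these against the prediction.

```bash
python3 - <<'E'
from h import *
s=robot.read_state();M=R.from_rotvec(s['orientation']).as_matrix();w=robot.read_camera("wrist")
T=np.array(w["tool_from_camera"]);n=-bx
Q=[bo+.018*n+sy*.024*v+a*bz for a in(0,.1) for sy in(-1,1)]
C=np.array([(np.linalg.inv(T)@np.r_[M.T@(q-s['tool_pos']),1])[:3] for q in Q],float)
print(cv2.projectPoints(C.reshape(-1,1,3),np.zeros(3),np.zeros(3),np.array(w["K"],float),np.array(w["distortion"],float))[0][:,0].round(1))
to(G(0),RG)
E
```

```text
[[289.4 171. ]
 [343.3 170.7]
 [292.4 273.1]
 [341.5 272.8]]
t2.9 pos [0.6079 0.1624 0.1282] q [ 0.22 -0.25  2.07 -0.08  0.81 -1.41] F [ 0.2 -0.6  0.8] open 0.0698
shift cm [-0.16  0.    9.94] rot deg [ 0.2 -0.3 -0.3]
```

```bash
python3 -m inch '[[[-0.15,0.25,2,0,0,0,-0.5],[0,0,2,0,0,0,-0.5],[0,0,2,0,0,0,-0.5],[0,0,2,0,0,0,-0.5],[0,0,1.9,0,0,0,-0.5]]]'
python3 -m inch '[[[0,0,0,0,0,0,-0.5],[0,0,0,0,0,0,-0.2],[0,0,0,0,0,0,-0.1],[0,0,0,0,0,0,0.05],[0,0,0,0,0,0,0.2]]]' 25
python3 -m inch '[[[0,0,0,0,0,0,0.3],[0,0,0,0,0,0,0.5],[0,0,0,0,0,0,0.5],[0,0,0,0,0,0,0.5]]]' 25
python3 -c "
from h import *
to(G(0),RG)"
```

```text
t: 3.35
tool_pos: [0.6596, 0.1704, 0.0443]
orientation: [-0.122, 2.618, 0.04]
force: [-0.1, 0.9, 0.4]
opening: 0.0695
t: 3.85
tool_pos: [0.6586, 0.1703, 0.0452]
orientation: [-0.123, 2.617, 0.04]
force: [-3.8, -1.0, 4.3]
opening: 0.0476
t: 4.25
tool_pos: [0.6587, 0.1703, 0.0452]
orientation: [-0.123, 2.617, 0.04]
force: [-5.2, -1.3, 7.4]
opening: 0.0479
t4.2 pos [0.6587 0.1703 0.0452] q [ 0.21  0.01  2.   -0.09  0.61 -1.39] F [-5.2 -1.3  7.4] open 0.0479
shift cm [ 0.18 -0.27  0.19] rot deg [ 0.2 -0.1 -0.3]
```

```bash
python3 -m inch '[[[0,0,-1,0,0,0,0.5],[0,0,-1.5,0,0,0,0.5],[0,0,-1.5,0,0,0,0.5],[-1,0,-1.7,0,0,0,0.5],[-1,0,-1.7,0,0,0,0.5]]]' 30
python3 -m inch '[[[-1.2,0,-2.1,0,0,0,0.5],[-1.2,0,-2.1,0,0,0,0.5],[-1.2,0,-2.1,0,0,0,0.5],[-1.2,0,-2.1,0,0,0,0.5],[-1.2,0,-2.1,0,0,0,0.5]]]'
python3 -c "
from h import *
s=robot.read_state();print(list(s['q']),list(s['tool_pos']));to(G(0),RG)
c=robot.read_camera('scene');cv2.imwrite('pics/s2.png',c['image'][150:300,200:420].repeat(3,0).repeat(3,1))"
for i in 1 2; do python3 -m inch '[[[0,-1,-0.5,0,-5,0,0.5],[0,-1,-0.5,0,-5,0,0.5],[0,-1,-0.5,0,-5,0,0.5]]]'; python3 -c "
from h import *
s=robot.read_state();print(list(s['q']),list(s['tool_pos']))"; done
```

```text
t: 4.75
tool_pos: [0.6372, 0.1677, 0.1177]
orientation: [-0.123, 2.621, 0.039]
force: [-0.2, 0.1, -1.3]
opening: 0.0478
t: 5.25
tool_pos: [0.6375, 0.1672, 0.2394]
orientation: [-0.122, 2.621, 0.04]
force: [0.6, 0.7, -2.3]
opening: 0.0474
[np.float64(0.21154918994175131), np.float64(-0.24999441380932227), np.float64(1.8631940339174378), np.float64(-0.06306069711544879), np.float64(1.0130570687532747), np.float64(-1.433384917370823)] [np.float64(0.6374959442753856), np.float64(0.1671533595059645), np.float64(0.23938810535502847)]
t5.2 pos [0.6375 0.1672 0.2394] q [ 0.21 -0.25  1.86 -0.06  1.01 -1.43] F [ 0.6  0.7 -2.3] open 0.0474
shift cm [ 7.95 -0.25 18.12] rot deg [ 0.2 -0.3 -0.3]
t: 5.6
tool_pos: [0.6323, 0.1363, 0.2501]
orientation: [-0.11, 2.356, 0.052]
force: [0.5, 0.0, -1.5]
opening: 0.0477
[np.float64(0.15952168960088509), np.float64(-0.5314767976564837), np.float64(2.1714754114955923), np.float64(-0.06394362856439162), np.float64(0.7194522086766987), np.float64(-1.4735426425258455)] [np.float64(0.6322951641386323), np.float64(0.13633327463032394), np.float64(0.2501161650860554)]
t: 5.9
tool_pos: [0.6236, 0.1052, 0.2593]
orientation: [-0.096, 2.094, 0.062]
force: [-0.7, 0.0, -1.1]
opening: 0.0476
[np.float64(0.07201845421495501), np.float64(-0.8043045888710466), np.float64(2.4669860567094615), np.float64(0.05228219898215488), np.float64(0.43357391643788734), np.float64(-1.6255636906340976)] [np.float64(0.6235786131870271), np.float64(0.1052250167517137), np.float64(0.25929580192695495)]
```

View pics/s2.png

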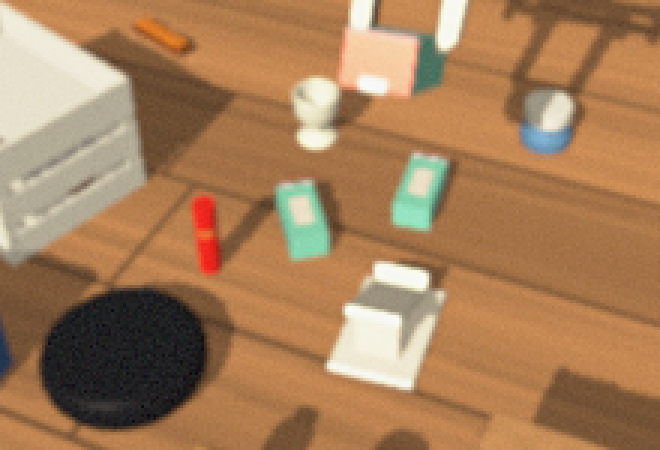

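```bash
cat > ik.py <<'E'
import numpy as np
from scipy.optimize import least_squares
from scipy.spatial.transform import Rotation as R
D=[([1.032,.13,1.488,0,1.523,-.085],[.2627,.5388,.1905],[-.7066,-3.0605,.0027]),
([.21155,-.25,1.8632,-.06306,1.01306,-1.43338],[.6375,.16715,.23939],[-.122,2.621,.04]),
([.15952,-.53148,2.17148,-.06394,.71945,-1.47354],[.6323,.13633,.25012],[-.11,2.356,.052]),
([.07202,-.8043,2.46699,.05228,.43357,-1.62556],[.62358,.10523,.2593],[-.096,2.094,.062])]
def fk(q,p):
    a1,d1,L2,e,L3,d,off=p; rz=lambda a:R.from_euler('z',a); ry=lambda a:R.from_euler('y',a)
    T=rz(q[0]);x=T.apply([a1,off,d1]); T=T*ry(q[1]);x=x+T.apply([0,0,L2]);T=T*ry(q[2]);x=x+T.apply([e,0,L3]);T=T*rz(q[3])*ry(q[4]);x=x+T.apply([0,0,d]);return x,T*rz(q[5])
def res(p): return np.concatenate([fk(q,p)[0]-x for q,x,_ in D])
f=least_squares(lambda p:np.r_[res(p),1e-3*(p-[0,.35,.35,0,.35,.3,.05])],[0,.35,.35,0,.35,.3,.05]);P=f.x
LO=np.array([-2.96,-.89,.02,-1.34,0,-2.66]);HI=np.array([2.96,2.26,2.5,4.48,2.73,2.66])
F=fk(D[1][0],P)[1].inv()*R.from_rotvec(D[1][2])
def ik(x,Rt,q0):
    def g(q):
        a,b=fk(q,P); return np.r_[(a-x)*10,((b*F).inv()*R.from_matrix(Rt)).as_rotvec()]
    s=least_squares(g,np.clip(q0,LO+.03,HI-.03),bounds=(LO+.02,HI-.02)); return s.x,np.linalg.norm(s.fun)
if __name__=="__main__":
    print(P.round(3),res(P).round(4)); print([np.degrees(((fk(q,P)[1]*F).inv()*R.from_rotvec(o)).magnitude()).round(1) for q,_,o in D])
    q0=np.array(D[3][0]); c=np.array([.618,-.236])
    for tilt in(50,55,60,65,70):
      for hd in(-50,-35,-21,-5,10,30):
        for z in (.26,.22):
          t,h=np.radians([tilt,hd]); uu=np.array([np.cos(h),np.sin(h),0])
          tz=np.sin(t)*uu+[0,0,-np.cos(t)]; up=np.cos(t)*uu+[0,0,np.sin(t)]
          out=[]
          for roll in(0,90,180):     # roll + about tool z
            a=np.radians(roll); x0=-up; y0=np.cross(tz,x0); x=np.cos(a)*x0+np.sin(a)*y0; Rt=np.c_[x,np.cross(tz,x),tz]
            tcp=np.r_[c,z]+.03*uu
            qs=[ik(tcp,Rt,np.array([np.arctan2(tcp[1],tcp[0])-.08,-.5,2,b,.5,q6])) for b in(0,1.2,2.5) for q6 in (-1.5,0,1.5)]
            q,er=min(qs,key=lambda s:s[1]); out.append((er.round(3),q.round(2).tolist()))
          if out[2][0]<.03: print(tilt,hd,z,out)
E
python3 ik.py
```

```text
[-0.009  0.301  0.377  0.045  0.56   0.412  0.051] [-0.0003  0.0001  0.0003  0.0001 -0.0003 -0.0002  0.0001 -0.0002 -0.0001
 -0.      0.0002  0.    ]
[np.float64(0.2), np.float64(0.0), np.float64(0.0), np.float64(0.0)]
50 -50 0.26 [(np.float64(0.0), [-0.16, -0.28, 2.02, -0.75, 0.83, -0.5]), (np.float64(0.0), [-0.16, -0.28, 2.02, -0.75, 0.83, 1.07]), (np.float64(0.001), [-0.16, -0.28, 2.02, -0.75, 0.83, 2.64])]
50 -35 0.26 [(np.float64(0.0), [-0.32, -0.42, 2.12, -0.39, 0.62, -1.05]), (np.float64(0.0), [-0.32, -0.42, 2.12, -0.39, 0.62, 0.52]), (np.float64(0.0), [-0.32, -0.42, 2.12, -0.39, 0.62, 2.08])]
50 -35 0.22 [(np.float64(0.0), [-0.32, -0.38, 2.17, -0.44, 0.54, -0.99]), (np.float64(0.0), [-0.32, -0.38, 2.17, -0.44, 0.55, 0.58]), (np.float64(0.0), [-0.32, -0.38, 2.17, -0.44, 0.55, 2.15])]
50 -21 0.26 [(np.float64(0.0), [-0.5, -0.47, 2.16, 0.18, 0.59, -1.81]), (np.float64(0.0), [-0.5, -0.46, 2.16, 0.18, 0.59, -0.24]), (np.float64(0.0), [-0.5, -0.46, 2.16, 0.19, 0.59, 1.33])]
50 -21 0.22 [(np.float64(0.0), [-0.5, -0.43, 2.21, 0.21, 0.51, -1.84]), (np.float64(0.0), [-0.5, -0.43, 2.21,
[... 7584 characters left out ...]
1, 2.64]), (np.float64(0.0), [-0.97, -0.24, 2.22, 1.39, 1.05, -1.86]), (np.float64(0.0), [-0.97, -0.24, 2.22, 1.39, 1.06, -0.29])]
70 10 0.22 [(np.float64(0.055), [-0.98, -0.14, 2.26, 1.51, 1.06, 2.64]), (np.float64(0.0), [-0.97, -0.17, 2.24, 1.44, 1.04, -1.97]), (np.float64(0.0), [-0.97, -0.17, 2.24, 1.44, 1.04, -0.4])]
70 30 0.26 [(np.float64(0.07), [-1.04, 0.11, 1.93, 1.31, 1.42, 2.64]), (np.float64(0.0), [-1.03, 0.09, 1.91, 1.26, 1.41, -1.97]), (np.float64(0.0), [-1.03, 0.09, 1.91, 1.26, 1.41, -0.4])]
70 30 0.22 [(np.float64(0.016), [-1.03, 0.15, 1.93, 1.28, 1.39, 2.64]), (np.float64(0.0), [-1.03, 0.15, 1.93, 1.27, 1.39, -2.05]), (np.float64(0.0), [-1.03, 0.15, 1.93, 1.27, 1.39, -0.48])]
```

The box is lifted with its lid shut, and the arm model fits to under 1 mm. Now I'll carry it over the tray.

```bash
for i in 1 2; do python3 -m inch '[[[-0.57,-3.4,0.78,2.3,0,1.33,0.5],[-0.57,-3.4,0.78,2.3,0,1.33,0.5],[-0.57,-3.4,0.78,2.3,0,1.33,0.5],[-0.57,-3.4,0.78,2.3,0,1.33,0.5],[-0.57,-3.4,0.78,2.3,0,1.33,0.5]]]'; done
cat >> h.py <<'E'
def pose(c,tilt,hd,roll):
    t,h,a=np.radians([tilt,hd,roll]); uu=np.array([np.cos(h),np.sin(h),0]);tz=np.sin(t)*uu-np.cos(t)*k; x0=-(np.cos(t)*uu+np.sin(t)*k)
    x=np.cos(a)*x0+np.sin(a)*np.cross(tz,x0); return np.c_[x,np.cross(tz,x),tz]
def boxnow(Rg=None):
    s=robot.read_state();M=R.from_rotvec(s['orientation']).as_matrix();g=s['tool_pos']-.019*M[:,2]
    m=g-.065*M[:,0];print("mouth",m.round(3),"box z angle rad %.2f"%np.arccos(-M[2,0]))
E
python3 -c "
from h import *
to(np.array([.674,-.242,.25]),pose(0,60,-21,0));boxnow()"
```

```text
t: 6.4
tool_pos: [0.6721, -0.0652, 0.2631]
orientation: [0.149, 2.096, -0.079]
force: [0.2, 0.0, 0.2]
opening: 0.0477
t: 6.9
tool_pos: [0.6798, -0.2412, 0.2672]
orientation: [0.391, 2.073, -0.219]
force: [0.5, 1.0, -1.5]
opening: 0.0478
t6.9 pos [ 0.6798 -0.2412  0.2672] q [-0.45 -0.44  2.23  0.23  0.32 -1.83] F [ 0.5  1.  -1.5] open 0.0478
shift cm [ 1.75 -0.3   0.43] rot deg [-0.1 -0.4 -0.3]
mouth [ 0.695 -0.247  0.333] box z angle rad 0.53
```

```bash
python3 -m inch '[[[0.9,-0.15,0.2,0,0,8,0.5],[0.9,-0.15,0.2,0,0,8,0.5],[0,0,0,0,0,8,0.5],[0,0,0,0,0,8,0.5],[0,0,0,0,0,8,0.5]]]'
python3 -m inch '[[[0,0,0,0,0,8,0.5],[0,0,0,0,0,8,0.5],[0,0,0,0,0,8,0.5],[0,0,0,0,0,8,0.5],[0,0,0,0,0,8,0.5]]]'
python3 -c "
from h import *
to(np.array([.674,-.242,.225]),pose(0,60,-21,180));boxnow()"
```

```text
t: 7.4
tool_pos: [0.6739, -0.2392, 0.2493]
orientation: [1.08, 1.812, 0.205]
force: [0.9, -0.5, -1.5]
opening: 0.0474
t: 7.9
tool_pos: [0.674, -0.2391, 0.2495]
orientation: [1.677, 1.368, 0.615]
force: [-0.0, 0.0, -0.8]
opening: 0.0477
t7.9 pos [ 0.674  -0.2391  0.2495] q [-0.46 -0.44  2.26  0.27  0.29 -0.47] F [-0.   0.  -0.8] open 0.0477
shift cm [ 0.07 -2.07  1.33] rot deg [-0.4  0.3 99.4]
mouth [ 0.641 -0.295  0.268] box z angle rad 1.43
```

```bash
for i in 1 2; do python3 -m inch '[[[0,0,0,0,0,8.3,0.5],[0,0,0,0,0,8.3,0.5],[0,0,0,0,0,8.3,0.5],[0,0,0,0,0,8.3,0.5],[0,0,0,0,0,8.3,0.5]]]'; done
python3 -m inch '[[[0,0,0,0,0,8.3,0.5],[-0.6,0,0.35,0,0,8.3,0.5],[-0.6,0,0.35,0,0,0,0.5],[-0.6,0,0.35,0,0,0,0.5],[0,0,0,0,0,0,0.5]]]'
python3 -m inch '[[[0,0,0,0,0,0,0.5],[0,0,0,0,0,0,0.5],[0,0,0,0,0,0,0.5]]]'
python3 -c "
from h import *
to(np.array([.674,-.242,.225]),pose(0,60,-21,180));boxnow()
a=robot.read_camera('scene')['image'][120:260,130:270];b=robot.read_camera('top')['image'][105:235,385:525]
f=lambda i:cv2.resize(i,(400,400),interpolation=cv2.INTER_CUBIC)
cv2.imwrite('pics/p1.png',np.hstack([f(a),f(b)]))"
```

```text
t: 8.4
tool_pos: [0.674, -0.2391, 0.2495]
orientation: [2.168, 0.724, 1.01]
force: [0.1, -0.3, -1.1]
opening: 0.0473
t: 8.9
tool_pos: [0.6741, -0.2392, 0.2498]
orientation: [2.478, -0.099, 1.345]
force: [0.0, 0.2, -1.0]
opening: 0.0477
t: 9.4
tool_pos: [0.6735, -0.2399, 0.2275]
orientation: [2.537, -0.462, 1.448]
force: [-0.4, 0.3, -0.9]
opening: 0.0478
t: 9.7
tool_pos: [0.6747, -0.2406, 0.2309]
orientation: [2.533, -0.465, 1.453]
force: [-0.2, -0.6, -1.6]
opening: 0.0477
t9.7 pos [ 0.6747 -0.2406  0.2309] q [-0.46 -0.41  2.28  0.33  0.24  1.2 ] F [-0.2 -0.6 -1.6] open 0.0477
shift cm [-0.52  0.15  0.29] rot deg [0.  0.3 0.2]
mouth [ 0.629 -0.223  0.184] box z angle rad 2.61
```

View pics/p1.png

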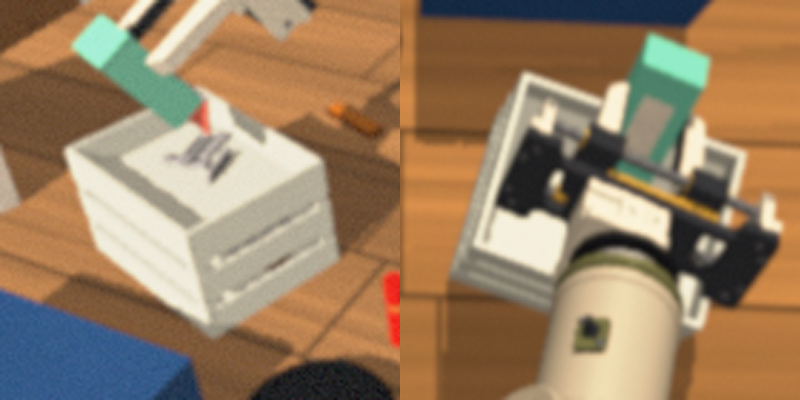

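```bash
python3 -m inch '[[[1.5,0,0,0,0,0,0.5],[-1.5,0,0,0,0,0,0.5],[1.5,0,0,0,0,0,0.5],[-1.5,0,0,0,0,0,0.5],[0,0,0,0,0,0,0.5]]]'
python3 -m inch '[[[0.9,0,-0.5,0,0,0,0.5],[0.9,0,-0.5,0,0,-8,0.5],[0.9,0,-0.5,0,0,-8,0.5],[0,0,0,0,0,-8,0.5],[0,0,0,0,0,-8,0.5]]]'
for i in 1 2 3; do python3 -m inch '[[[0,0,0,0,0,-8.3,0.5],[0,0,0,0,0,-8.3,0.5],[0,0,0,0,0,-8.3,0.5],[0,0,0,0,0,-8.3,0.5],[0,0,0,0,0,-8.3,0.5]]]'; done
python3 -m inch '[[[0,0,0,0,0,-7.5,0.5],[0,0,0,0,0,-7.5,0.5],[0,0,0,0,0,-7.5,0.5],[0,0,0,0,0,0,0.5]]]'
python3 -c "
from h import *
to(np.array([.6798,-.2412,.2672]),pose(0,60,-21,0));boxnow()"
```

```text
t: 10.3
tool_pos: [0.6737, -0.24, 0.2284]
orientation: [2.537, -0.466, 1.45]
force: [0.3, 0.2, -2.6]
opening: 0.0476
t: 10.8
tool_pos: [0.6758, -0.2396, 0.2621]
orientation: [2.381, 0.24, 1.226]
force: [-0.3, -0.0, -1.2]
opening: 0.0474
t: 11.3
tool_pos: [0.6755, -0.2395, 0.2611]
orientation: [1.995, 0.994, 0.863]
force: [-0.9, -0.1, -1.5]
opening: 0.0474
t: 11.8
tool_pos: [0.6756, -0.2395, 0.2612]
orientation: [1.448, 1.566, 0.452]
force: [0.9, -0.0, -0.3]
opening: 0.0473
t: 12.3
tool_pos: [0.6755, -0.2395, 0.2611]
orientation: [0.787, 1.947, 0.02]
force: [0.5, -0.1, -1.3]
opening: 0.0476
t: 12.7
tool_pos: [0.6756, -0.2395, 0.2612]
orientation: [0.397, 2.07, -0.214]
force: [0.3, -0.5, -1.0]
opening: 0.0474
t12.7 pos [ 0.6756 -0.2395  0.2612] q [-0.46 -0.45  2.25  0.25  0.31 -1.84] F [ 0.3 -0.5 -1. ] open 0.0474
shift cm [-0.75  0.01  0.09] rot deg [-0.  -0.3 -0.7]
mouth [ 0.691 -0.246  0.327] box z angle rad 0.53
```

```bash
for i in 1 2; do python3 -m inch '[[[0.5,3.4,-0.78,-2.3,0,-1.33,0.5],[0.5,3.4,-0.78,-2.3,0,-1.33,0.5],[0.5,3.4,-0.78,-2.3,0,-1.33,0.5],[0.5,3.4,-0.78,-2.3,0,-1.33,0.5],[0.5,3.4,-0.78,-2.3,0,-1.33,0.5]]]'; done
python3 -c "
from h import *
to(np.array([.632,.136,.250]),RG);boxnow()
a=robot.read_camera('scene')['image'][120:260,130:270];b=robot.read_camera('top')['image'][105:235,385:525]
f=lambda i:cv2.resize(i,(400,400),interpolation=cv2.INTER_CUBIC)
cv2.imwrite('pics/p2.png',np.hstack([f(a),f(b)]))"
```

```text
t: 13.2
tool_pos: [0.6782, -0.0624, 0.2614]
orientation: [0.16, 2.092, -0.069]
force: [0.0, -0.6, -1.2]
opening: 0.0476
t: 13.7
tool_pos: [0.6402, 0.1093, 0.2616]
orientation: [-0.083, 2.093, 0.072]
force: [0.2, -0.1, -1.6]
opening: 0.0474
t13.7 pos [0.6402 0.1093 0.2616] q [ 0.08 -0.73  2.42  0.04  0.4  -1.6 ] F [ 0.2 -0.1 -1.6] open 0.0474
shift cm [1.34 2.72 0.1 ] rot deg [ 0.3 30.  -1.1]
mouth [0.656 0.11  0.327] box z angle rad 0.52
```

View pics/p2.png

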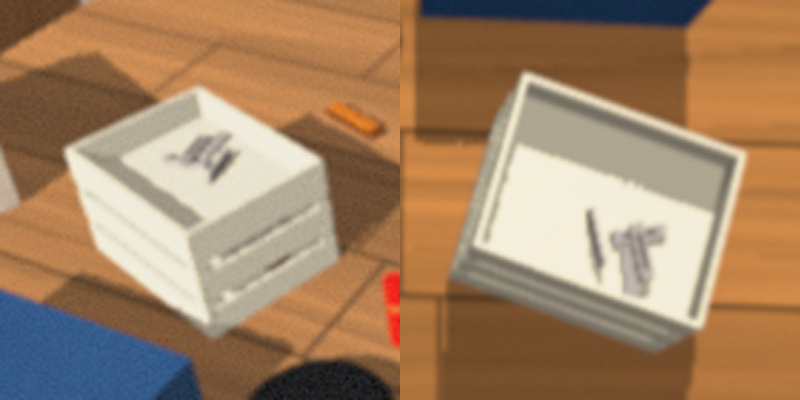

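The tray holds one slide on its own at about (595,243) and a cluster at (635,255) that looks like three. I'll zoom in to count them.

```bash
python3 -c "
from h import *
b=np.mean([robot.read_camera('top')['image'][160:210,440:490].astype(float) for _ in range(6)],0).astype(np.uint8)
cv2.imwrite('pics/z1.png',cv2.resize(b,(600,600),interpolation=cv2.INTER_CUBIC))"
```

```text
(no output)
```

View pics/z1.png

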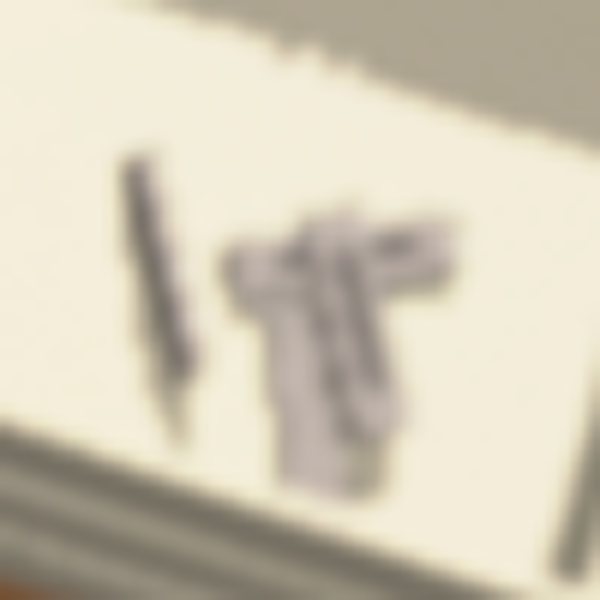

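All four are there: one on edge at (160,270), one lying across at (340,260), one flat at (310,400) and one on top at (360,330). Now I'll return the box.

```bash
python3 -m inch '[[[0.3,1.2,0,0,6,0,0.5],[0.3,1.2,0,0,6,0,0.5],[0.3,1.2,0,0,6,0,0.5],[0,0,0,0,6,0,0.5],[0,0,0,0.3,6,-1,0.5]]]'
cat >> h.py <<'E'
SP=np.array([.6587,.1703,.0452]);SR=R.from_rotvec([-.123,2.617,.040]).as_matrix()
E
python3 -c "
from h import *
to(SP-.09*SR[:,2],SR);boxnow()"
```

```text
t: 14.6
tool_pos: [0.6326, 0.1432, 0.2553]
orientation: [-0.131, 2.618, 0.035]
force: [0.8, 0.0, 0.1]
opening: 0.0473
t14.6 pos [0.6326 0.1432 0.2553] q [ 0.16 -0.29  1.87 -0.04  1.04 -1.5 ] F [0.8 0.  0.1] open 0.0473
shift cm [ 7.98  2.42 10.66] rot deg [-0.1 -0.1  0.4]
mouth [0.679 0.148 0.304] box z angle rad 1.05
```

```bash
python3 -m inch '[[[1.6,0.5,2.1,0,0,0,0.5],[1.6,0.5,2.1,0,0,0.4,0.5],[1.6,0.5,2.1,0,0,0,0.5],[1.6,0.5,2.1,0,0,0,0.5],[1.5,0.4,2.2,0,0,0,0.5]]]'
python3 -m inch '[[[0,0,0,0,0,0,0.5]]]'
python3 -c "
from h import *
to(SP-.05*SR[:,2],SR)
w=robot.read_camera('wrist')['image'];cv2.imwrite('pics/w2.png',w[100:320,160:480].repeat(2,0).repeat(2,1))"
```

```text
t: 15.1
tool_pos: [0.6147, 0.1654, 0.1222]
orientation: [-0.121, 2.615, 0.037]
force: [0.7, -0.1, -1.4]
opening: 0.0477
t: 15.2
tool_pos: [0.6112, 0.1649, 0.1174]
orientation: [-0.122, 2.624, 0.035]
force: [-0.1, -0.5, -2.3]
opening: 0.0474
t15.2 pos [0.6112 0.1649 0.1174] q [ 0.22 -0.22  2.07 -0.09  0.79 -1.4 ] F [-0.1 -0.5 -2.3] open 0.0474
shift cm [-0.56  0.06  3.63] rot deg [-0.2 -0.4  0. ]
```

View pics/w2.png

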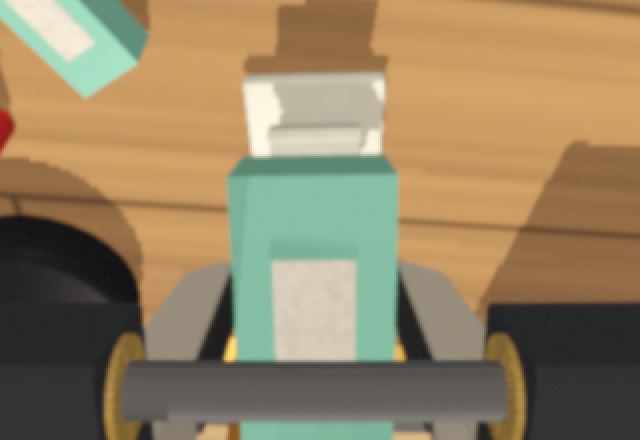

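The box is lined up with the stand: its bottom edge is at about (315,165) and the lip at (318,135). Now I'll lower it, about 2 mm uphill of the lip.

```bash
python3 -m inch '[[[-0.4,0.06,1.2,0,0,0,0.5],[-0.3,0,1.2,0,0,0,0.5],[0,0,1.2,0,0,0,0.5],[0,0,0,0,0,0,0.5]]]'
python3 -c "
from h import *
to(SP,SR)"
```

```text
t: 15.65
tool_pos: [0.6396, 0.1684, 0.0966]
orientation: [-0.122, 2.615, 0.037]
force: [-1.2, -0.1, -1.3]
opening: 0.0477
t15.7 pos [0.6396 0.1684 0.0966] q [ 0.22 -0.12  2.02 -0.09  0.72 -1.4 ] F [-1.2 -0.1 -1.3] open 0.0477
shift cm [ 0.91 -0.01  5.41] rot deg [-0.2  0.1 -0. ]
```

```bash
python3 -m inch '[[[0.3,0,1.5,0,0,0,0.5],[0.3,0,1.5,0,0,0,0.5],[0,0,1.2,0,0,0,0.5],[0,0,0,0,0,0,0.5],[0,0,0,0,0,0,0.5]]]'
python3 -c "
from h import *
to(SP,SR)"
```

```text
t: 16.15
tool_pos: [0.6549, 0.1705, 0.0579]
orientation: [-0.123, 2.614, 0.037]
force: [-0.1, 0.1, -0.9]
opening: 0.0476
t16.1 pos [0.6549 0.1705 0.0579] q [ 0.21 -0.02  2.   -0.1   0.64 -1.39] F [-0.1  0.1 -0.9] open 0.0476
shift cm [ 0.31 -0.06  1.29] rot deg [-0.1  0.2  0. ]
```

```bash
python3 -m inch '[[[0,0,0.4,0,0,0,0.5],[0,0,0.4,0,0,0,0.5],[0,0,0.3,0,0,0,0.5],[0,0,0,0,0,0,0.5],[0,0,0,0,0,0,0.5]]]'
python3 -c "
from h import *
to(SP,SR)"
python3 -m inch '[[[0.1,0,0.1,0,0,0,0.5],[0.1,0,0.1,0,0,0,0.5],[0,0,0,0,0,0,0.5]]]'
python3 -c "
from h import *
to(SP,SR)"
```

```text
t: 16.65
tool_pos: [0.6595, 0.1712, 0.0466]
orientation: [-0.124, 2.616, 0.037]
force: [0.2, -0.3, -0.5]
opening: 0.0475
t16.6 pos [0.6595 0.1712 0.0466] q [ 0.21  0.01  2.   -0.1   0.61 -1.39] F [ 0.2 -0.3 -0.5] open 0.0475
shift cm [ 0.14 -0.08  0.08] rot deg [-0.1  0.1  0.1]
t: 16.95
tool_pos: [0.6597, 0.1712, 0.0458]
orientation: [-0.124, 2.613, 0.037]
force: [-8.5, -2.5, 10.8]
opening: 0.0477
t16.9 pos [0.6597 0.1712 0.0458] q [ 0.21  0.01  2.   -0.1   0.61 -1.39] F [-8.5 -2.5 10.8] open 0.0477
shift cm [ 0.13 -0.08 -0.  ] rot deg [-0.1  0.2  0.1]
```

```bash
python3 -m inch '[[[0,0,-0.05,0,0,0,0.1],[0,0,0,0,0,0,-0.05],[0,0,0,0,0,0,-0.15],[0,0,0,0,0,0,-0.3],[0,0,0,0,0,0,-0.5]]]'
python3 -m inch '[[[0,0,0,0,0,0,-0.5],[0,0,-1.5,0,0,0,-0.5],[0,0,-2.5,0,0,0,-0.5],[0,0,-2.5,0,0,0,-0.5],[0,0,-2.5,0,0,0,-0.5]]]'
python3 -m inch '[[[-1,0,-3,0,0,0,-0.5],[-1,0,-3,0,0,0,-0.5],[-1,0,-3,0,0,0,-0.5],[0,0,0,0,0,0,-0.5],[0,0,0,0,0,0,-0.5]]]'
python3 - <<'E'
from h import *
s=robot.read_state();c=robot.read_camera("wrist");t=robot.read_camera("top")["image"];sc=robot.read_camera("scene")["image"]
f=lambda i:cv2.resize(i,(400,400),interpolation=cv2.INTER_CUBIC)
cv2.imwrite("pics/e1.png",np.hstack([f(sc[200:290,280:370]),f(c["image"][60:300,200:440])]))
h=cv2.cvtColor(t,cv2.COLOR_BGR2HSV)
for kk in cv2.findContours(cv2.inRange(h,(65,60,60),(95,255,255)),0,2)[0]:
    if cv2.contourArea(kk)>80: print(cv2.minAreaRect(kk))
E
```

```text
t: 17.45
tool_pos: [0.6585, 0.1711, 0.0442]
orientation: [-0.124, 2.616, 0.037]
force: [-0.7, -0.5, 0.7]
opening: 0.0643
t: 17.95
tool_pos: [0.6132, 0.1665, 0.1229]
orientation: [-0.124, 2.616, 0.037]
force: [-0.6, -0.4, 0.1]
opening: 0.0692
t: 18.45
tool_pos: [0.5954, 0.1647, 0.2167]
orientation: [-0.124, 2.613, 0.037]
force: [0.2, -0.3, -0.4]
opening: 0.0695
((340.1600341796875, 194.3800048828125), (18.0, 13.40000057220459), 53.13010025024414)
((291.7500305175781, 149.25), (27.070186614990234, 17.382862091064453), 84.80557250976562)
```

View pics/e1.png

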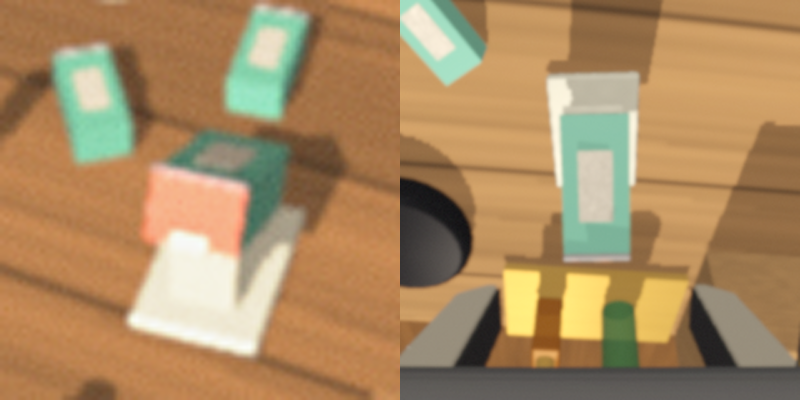

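```bash
python3 -c "
from h import *
s=robot.read_state();print(s['t'],s['force'],np.abs(s['dq']).max());print(robot.close_job())"
```

```text
18.6 [0.1255426  1.5154534  0.09245762] 0.007111420834338809
the job is handed in; nothing more can be done
None
```

The job is done and handed in at t = 18.6 s. I gripped the box across its width and lifted it clear of the stand. I turned it over about the tool axis, with the mouth about 0.095 m above the top tier's floor and the box at 2.61 rad. I gave it a short shake, rolled it back and laid it in the stand.

**Last checks:**
- **Slides:** the zoomed top view shows all four inside the top tier. One stands on its edge and the other three overlap.
- **Box:** the last pictures show it on its back against the toe lip with the lid shut. I let go of it within about 1.5 mm of where I first gripped it.
- **Robot:** the gripper was backed off clear of everything, and forces were near zero.

**Not confirmed or disagreeing:**
- The final top view of the box was partly hidden by the gripper, so I could not measure its exact seat from there.
- The first wrist view put the box about 3.5 mm off sideways from the top-camera estimate. I corrected by 2.5 mm before gripping.
- I did not measure the bystanders again. The arm passed well above them and the force readings showed no contact.

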